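# Hang the blue nut driver in the rack and lock the keeper bar

### The job

Pull the blue nut driver straight up out of the white stand, hang it in the empty slot of the steel rack by sliding its shaft in sideways through the mouth until it is at the back of the slot, and let it down so that its collar rests flat on the plate with the handle upright. Then swing the orange keeper bar shut across the slot mouths until it is fully home in its detent. Leave the other drivers and the black dust cap where they are.

Things in the scene. Friction and masses are not known exactly. Their poses are not given: they have to be found in the camera images.
- stand: White canister with a steel top, 62 mm (x) by 182 mm (y), 95 mm high, fixed; three holes of diameter 20 mm in the top (10 mm thick, hollow below) at y -58, 0 and 58 mm in its frame, each with one nut driver whose collar rests on the top. Origin: centre of the underside, on the table.
- blue_driver: Nut driver, 165 mm, handle up: blue handle 80 mm tall, diameter 25 mm, with a collar of diameter 30 mm (6 mm thick) at its foot; below it a steel shaft, diameter 7 mm, ending in a dark socket, diameter 15 mm, 20 mm long. Origin: centre of the collar's underside (handle 0 to +80 mm, socket end at -85 mm); z up the handle. The one to move. It starts in any one of the stand's three holes.
- blue_driver_tip (a point): The socket end of the blue nut driver: the centre of its lower end face.
- yellow_driver: Nut driver, 165 mm, handle up: yellow handle 80 mm tall, diameter 25 mm, with a collar of diameter 30 mm (6 mm thick) at its foot; below it a steel shaft, diameter 7 mm, ending in a dark socket, diameter 15 mm, 20 mm long. Origin: centre of the collar's underside (handle 0 to +80 mm, socket end at -85 mm); z up the handle. Stays in the stand.
- red_driver: Nut driver, 165 mm, handle up: red handle 80 mm tall, diameter 25 mm, with a collar of diameter 30 mm (6 mm thick) at its foot; below it a steel shaft, diameter 7 mm, ending in a dark socket, diameter 15 mm, 20 mm long. Origin: centre of the collar's underside (handle 0 to +80 mm, socket end at -85 mm); z up the handle. Stays in the stand.
- grey_driver: Nut driver, 165 mm, handle up: grey handle 80 mm tall, diameter 25 mm, with a collar of diameter 30 mm (6 mm thick) at its foot; below it a steel shaft, diameter 7 mm, ending in a dark socket, diameter 15 mm, 20 mm long. Origin: centre of the collar's underside (handle 0 to +80 mm, socket end at -85 mm); z up the handle. Already hangs in the rack's other slot; stays there.
- rack: White rack, fixed, with a steel plate (8 mm thick, top at 110 mm) from x -30 to 31, y -75 to 80 mm in its frame; rear wall below x 23 to 31, foot plate 8 mm high. Two slots 12 mm wide run from the front edge (x -30) to x 6, at y -28 (empty) and y 28 mm (grey driver); mouths flare to 24 mm over the first 12 mm. Sockets do not fit down through a slot. Origin: on the table below the seats; z up.
- empty_slot (a point): Where the middle of the blue driver's collar underside belongs: in the empty slot, 6 mm before its closed end, on the plate's upper face (rack frame 0, -28, 110 mm). Axes as the rack's.
- keeper_bar (a joint): Angle of the keeper bar, rad: 0 shut (bar along the rack's front edge, in the detent), growing as it opens, clockwise seen from above; 1.57 points straight out to the rack's -x; stop at 1.9. It turns stiffly (0.5 N at the knob) and stays where it is left, but between 0.26 and 0.11 it must be pushed over a sprung ball (2 to 3 N), which below 0.08 drives it home.
- keeper_knob (a point): Centre of the top of the upright black knob at the free end of the orange keeper bar: diameter 14 mm, 55 mm tall, its top 160 mm above the table, 145 mm from the hinge axis.
- keeper_hinge (a point): Point on the keeper bar's vertical hinge axis at the bar's mid height, 100 mm above the table (rack frame -40, +66, 100 mm). The bar is 14 mm wide, 10 mm thick (95 to 105 mm above the table) and turns in a horizontal plane just in front of the plate.
- dust_cap: Black round dust cap lying on the table, diameter 42 mm, 22 mm high, 50 g. Stays there. Origin: centre of the underside.
There are look-alikes about, which are no part of the job. There is more than one size of the blue_driver; the job needs the smaller.

How it is judged:
On the way, in this order (a step that is already met when the one before it is completed fails the run):
1. the blue driver is drawn wholly out of the stand: its socket end is above the stand's top (z of blue_driver_tip in the frame of stand above 0.097 m), for 0.1 s.
2. the blue driver hangs in the empty slot, collar on the plate, let go, with the keeper bar still open (x of blue_driver in the frame of rack between -0.015 and 0.01 m and y of blue_driver in the frame of rack between -0.035 and -0.021 m and z of blue_driver in the frame of rack between 0.106 and 0.114 m and angle between blue_driver's own z axis and vertical below 0.1 rad and contact force between the fingers and blue_driver below 0.05 N and value of joint keeper_bar above 0.3 rad), for 0.2 s.
3. the keeper bar is shut into its detent (value of joint keeper_bar below 0.04 rad), for 0.2 s.
At the end, for the whole second after the job is handed in: Blue driver at rest in the empty slot: collar centre at most 15 mm before the seat point, 7 mm to either side, collar within 4 mm of the plate, within 0.1 rad of upright; keeper bar below 0.04 rad. Other drivers and the dust cap still in their places (x of blue_driver in the frame of rack between -0.015 and 0.01 m and y of blue_driver in the frame of rack between -0.035 and -0.021 m and z of blue_driver in the frame of rack between 0.106 and 0.114 m and angle between blue_driver's own z axis and vertical below 0.1 rad and linear speed of blue_driver below 0.02 m/s and value of joint keeper_bar below 0.04 rad); the robot touches nothing.
It fails at once if the yellow driver is moved by more than 15 mm (distance of yellow_driver from where it was at the start of the episode above 0.015 m).
It fails at once if the red driver is moved by more than 15 mm (distance of red_driver from where it was at the start of the episode above 0.015 m).
It fails at once if the grey driver is moved by more than 12 mm (distance of grey_driver from where it was at the start of the episode above 0.012 m).
It fails at once if the dust cap is moved by more than 20 mm (distance of dust_cap from where it was at the start of the episode above 0.02 m).
It also fails if it takes over 72 s, if anything falls off the work surface, if the arm or the gripper's body presses on something with over 40 N, if the wrist force passes 120 N, or if a joint passes its speed limit or range.

### The arm

A 6-joint arm with a two-finger parallel gripper is mounted at the origin on the work surface. World frame = base frame: x ahead of the robot, y to its left, z up, the work surface at z = 0. Lengths are in m, angles in rad, forces in N, time in s.
With the tool pointing down it reaches from about 0.375 to 0.9 m from the base axis. Payload 3.1 kg.
Tool frame: the origin (TCP) lies on the centre line of the jaws, within the pads' length; the fingertips stand 8 mm ahead of it and the grasp point (between the pads) lies 11 mm behind it; z points along the fingers, y is the line along which they close (so a half turn about z gives the same grasp; the last joint's range is limited). The gripper opens to 85 mm and grips with 20 to 120 N. Pads are 22 mm wide; open, the fingers measure 114 mm over their backs; the gripper's body (76 mm by 85 mm) begins 54 mm behind the grasp point. The pads swing forward as they close: fully open they stand 13 mm farther back than shut.
Start: joints at [-1.454, 0.527, 1.433, -0, 1.181, -0.178], TCP at [0.182, -0.598, 0.239] pointing down, gripper open.
Joint ranges: [-3.08, 3.08], [-0.75, 2.2], [0.22, 2.44], [-1.43, 4.57], [0, 2.65], [-2.85, 2.85]. Speed limits (rad/s): [2.79, 2.79, 3.14, 3.14, 3.14, 3.14].

### API

Orientations are given as a unit quaternion [x, y, z, w].
In Python, from station import * gives the robot as it stands.
- The arm moves only by the tool play_rows, never from a script. Its argument "rows" is a list of rows, each a list of 3 entries, a list of its own where there are three numbers: the turn, a rotation vector about the tool's x, y, z in degrees, then the shift along the tool's x, y, z in mm, then the closure, from 0 (fully open) to 1 (shut). In form: [[[ax, ay, az], [dx, dy, dz], jaw], ...]. A call has 1 to 12 rows; each row shifts and turns the commanded pose from where the row before left it, along the tool's axes as they then stand; what a row does not reach is not made up. A row lasts 1/12 s, in which the tool goes at most 41.7 mm and 7.16 degrees, less where a joint would pass 70% of its speed; a pose out of reach is approached as far as the arm can. A call with a gripper value outside its range is refused whole. The fingers move at their own pace and stop on an object; "grip_force" is the grip in N (left out, the last holds). Time passes only in rows, so rows that do not move let the fingers close. It gives the time, the measured TCP pose, the force, the opening and the grip force at its end, in the units of the state.
- sense(): the state, without advancing time (a new reading comes with each control period).
- snapshot(name): name is "side" or "top" or "wrist"; returns (picture, depth): 420x560x3 uint8, red, green, blue; 420x560 float32, m along the optical axis (not along the pixel's ray), 0 where there is no reading.
- get_calibration(name): a dict with "vfov" (degrees; the focal length in pixels is half the picture's height over the tangent of half this angle, whatever the lens; pixels are square), "cx", "cy" (the principal point, pixels), "k1" (the pictures are not rectified: a ray, as slopes to the right and down, at radius r is drawn at 1 + k1 r^2 times it, then the intrinsics apply), "xyz" and "attitude" of the camera in the world. Camera axes: x right, y down, z forward; pixel columns grow to the right and rows downward; lengths in m; the calibration is good to about 2 mm. A picture is of the moment at which its call begins: read the wrist's pose just before it. get_calibration takes no time and is no camera call; for the wrist camera it gives the pose at the moment of the call.
- sign_off(): hands the job in; it is judged then, once.
The state is a dict: "t": time; "q": joint angles; "qd": joint speeds; "tau": joint torques, N m; "tcp_pos": TCP position; "tool_rot": TCP orientation; "force": force on the tool from outside, world axes, zero at the start; "ft_torque": the same for the moment, N m; "finger_gap": opening from 0.0 (shut) to 1.0 (fully open); "gripper_force": force on a finger pad.
Only numpy, scipy, OpenCV 4.12 (cv2) and the standard library are available. Lean on these libraries where they do the work, as an engineer would, in place of code of your own. Each camera call takes 0.05 s, during which the arm holds its last target. There are 200 camera calls.

## Working session

There is one attempt and no reset: what is moved stays moved. The work goes in short steps, Python scripts to look and compute and a tool call to move; the robot and the scene stay as the last step left them, time stands still between calls to the robot, and variables do not carry over. Pictures are saved under pics/ and viewed, at most 10 in all, crops included, and the job is handed in when it is done.

Besides the shell and the picture viewer there is one more tool, called as name(argument=value, ...) on one line, values as JSON. play_rows: Moves the arm, as the interface text tells. Its arguments: {"type":"object","properties":{"rows":{"type":"array","items":{"type":"array"}},"grip_force":{"type":"number"}},"required":["rows"]}

```bash
mkdir -p pics; cat > h.py <<'E'
from station import *
import numpy as np, cv2, pickle
from scipy.spatial.transform import Rotation as R
def cam(c,shape=(420,560)):
    f=shape[0]/2/np.tan(np.radians(c['vfov'])/2)
    a=np.array(c['attitude'],float)
    M=R.from_quat(a).as_matrix() if a.size==4 else a.reshape(3,3)
    return f,M,np.array(c['xyz'])
def rays(c,uv):
    f,M,o=cam(c); uv=np.atleast_2d(uv).astype(float)
    K=np.array([[f,0,c['cx']],[0,f,c['cy']],[0,0,1]])
    d=(uv-[c['cx'],c['cy']])/f; s=d.copy()
    for _ in range(20): s=d/(1+c['k1']*(s**2).sum(1,keepdims=True))
    return o,s,M
def plane(c,uv,z):
    o,s,M=rays(c,uv); d=np.c_[s,np.ones(len(s))]@M.T
    return o+d*((z-o[2])/d[:,2])[:,None]
def depthpts(c,uv,dep):
    o,s,M=rays(c,uv); return o+(np.c_[s,np.ones(len(s))]*np.asarray(dep)[:,None])@M.T
def shot(n,tag):
    c=get_calibration(n); p,d=snapshot(n)
    cv2.imwrite(f'pics/{tag}.png',p[:,:,::-1]); pickle.dump((c,p,d),open(f'pics/{tag}.pkl','wb')); return c,p,d
def load(tag): return pickle.load(open(f'pics/{tag}.pkl','rb'))
E
python3 - <<'E'
from h import *
print(sense())
P=[]
for n in('side','top','wrist'):
    c,p,d=shot(n,n+'0'); print(n,c)
E
```

```text
{'t': 0.0, 'q': array([-1.45354019e+00,  5.28469966e-01,  1.43394117e+00,  3.06043021e-06,
        1.18138818e+00, -1.78516196e-01]), 'qd': array([-2.10818248e-06, -9.99621551e-04,  2.45592193e-04,  5.16342190e-04,
        9.39398295e-04, -1.66339028e-04]), 'tau': array([-2.84934198e-03, -4.42363608e+01, -1.78025419e+01, -4.09099002e-04,
        8.43974616e-03, -8.47485495e-06]), 'tcp_pos': array([ 0.18210833, -0.59713189,  0.2383189 ]), 'tool_rot': array([ 9.89084240e-01,  1.47347037e-01,  3.52042046e-05, -1.10277273e-03]), 'force': array([-0.37920389,  0.15998208, -0.09542611]), 'ft_torque': array([-0.0139901 ,  0.01993267,  0.01537575]), 'gripper_force': 0.0, 'finger_gap': 1.0025028761142896}
side {'vfov': 46.324201816384324, 'cx': 280.29543949981024, 'cy': 210.6670741205409, 'k1': -0.06710386297812142, 'xyz': array([0.31726377, 0.6889198 , 0.82348994]), 'attitude': array([-0.14041546,  0.90266582, -0.40319062,  0.05399288])}
top {'vfov': 57.311181953722475, 'cx': 286.1077999895484, 'cy': 208.83696384079943, 'k1': -0.021942220623308452, 'xyz': array([ 0.4014622 , -0.04599371,  0.76979778]), 'attitude': array([-0.69668276,  0.71005542, -0.07182768,  0.07276826])}
wrist {'vfov': 59.523367465781426, 'cx': 279.7735082427275, 'cy': 215.9218717663473, 'k1': -0.008301527345445647, 'xyz': array([ 0.24984236, -0.576318  ,  0.3713875 ]), 'attitude': array([ 0.79548347, -0.58902094, -0.08593249,  0.11347241])}
```

View pics/side0.png

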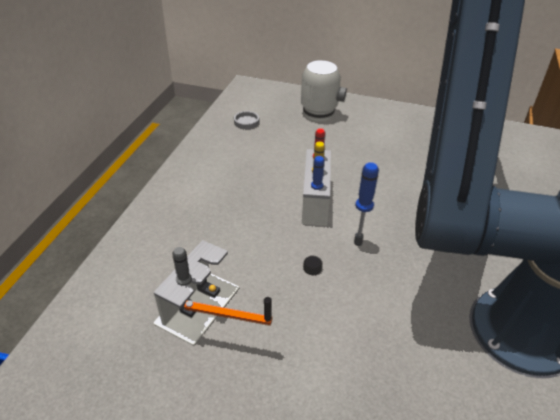

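View pics/top0.png

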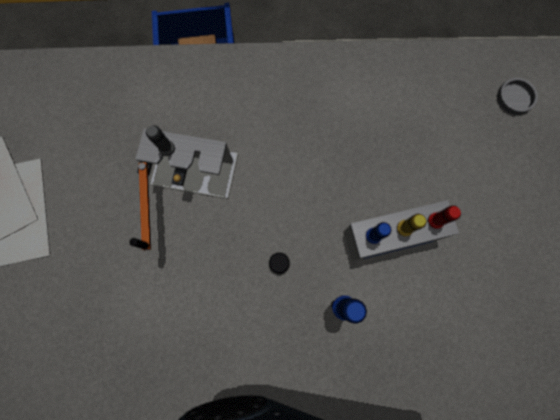

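Side view: blue driver in the nearest stand hole (~318,170), a bigger blue driver standing on the table (~368,190, decoy), the cap (313,265), the rack (~200,285) with the bar open, knob at (268,308). Top view: stand drivers at (378,232), (412,223), (446,215); big decoy at (349,309), cap (279,263); rack plate (185,152), bar (144,205), knob (138,243).

```bash
cat > m.py <<'E'
from h import *
def cloud(tag):
    c,p,d=load(tag); v,u=np.nonzero(d>0); X=depthpts(c,np.c_[u,v],d[v,u]); hsv=cv2.cvtColor(p,cv2.COLOR_RGB2HSV)[v,u]; return X,hsv,np.c_[u,v]
if __name__=='__main__':
  for t in('top0','side0'):
    X,h,uv=cloud(t); print(t)
    W=(X[:,0]>.3)&(X[:,0]<.8)&(abs(X[:,1])<.5)
    tb=(h[:,1]<60)&(abs(X[:,2])<.02)&W; print('table z',np.median(X[tb,2]))
    for n,m in dict(blue=(h[:,0]>105)&(h[:,0]<130)&(h[:,1]>150),yel=(h[:,0]>18)&(h[:,0]<32)&(h[:,1]>150),red=((h[:,0]>172)|(h[:,0]<4))&(h[:,1]>150),org=(h[:,0]>4)&(h[:,0]<16)&(h[:,1]>180)).items():
        im=np.zeros((420,560),np.uint8); q=uv[m&W]; im[q[:,1],q[:,0]]=1
        k,l,s,_=cv2.connectedComponentsWithStats(im)
        for i in range(1,k):
            if s[i,4]<25: continue
            s_=l[uv[:,1],uv[:,0]]==i; P=X[s_&m]; zt=np.percentile(P[:,2],97)
            T=P[P[:,2]>zt-.012]; print(n,s[i],'ztop %.3f'%zt,'topmed',T.mean(0).round(4),'range',P.min(0).round(3),P.max(0).round(3))
    for n,z,ylo,yhi in(('stand',.095,-.4,-.03),('plate',.110,0,.4)):
        m=W&(abs(X[:,2]-z)<.006)&(h[:,1]<70)&(X[:,1]>ylo)&(X[:,1]<yhi)
        P=X[m][:,:2]; r=cv2.minAreaRect((P*1000).astype(np.float32)); print(n,m.sum(),r, 'z',X[m][:,2].mean()); print(cv2.boxPoints(r).round(0).tolist())
    m=W&(h[:,2]<45)&(X[:,1]>-.1)&(X[:,1]<.4)&(X[:,2]>.01)
    im=np.zeros((420,560),np.uint8); q=uv[m]; im[q[:,1],q[:,0]]=1
    k,l,s,_=cv2.connectedComponentsWithStats(im)
    for i in range(1,k):
        if s[i,4]>25:
            P=X[m&(l[uv[:,1],uv[:,0]]==i)]; T=P[P[:,2]>np.percentile(P[:,2],97)-.008]; print('dark',s[i],T.mean(0).round(4),P.min(0).round(3),P.max(0).round(3))
E
python3 m.py
python3 - <<'E'
import cv2
a=cv2.imread('pics/top0.png');b=cv2.imread('pics/side0.png')
i=[cv2.resize(a[115:260,120:245],(400,464)),cv2.resize(b[235:345,145:285],(400,464))]
cv2.imwrite('pics/crop0.png',cv2.hconcat(i))
E
```

```text
top0
table z 0.00016200598709426028
blue [367 223  23  20 294] ztop 0.177 topmed [ 0.489  -0.1966  0.1739] range [ 0.478 -0.207  0.098] [ 0.501 -0.186  0.177]
blue [332 296  34  27 652] ztop 0.228 topmed [ 0.37   -0.1362  0.2248] range [ 0.351 -0.153  0.002] [ 0.388 -0.12   0.23 ]
yel [398 215  28  21 339] ztop 0.177 topmed [ 0.5014 -0.2527  0.1736] range [ 0.489 -0.265  0.099] [ 0.514 -0.242  0.177]
red [429 206  32  22 386] ztop 0.176 topmed [ 0.5141 -0.3094  0.1735] range [ 0.502 -0.321  0.1  ] [ 0.528 -0.298  0.177]
org [139 168  11  81 560] ztop 0.108 topmed [0.5484 0.2052 0.1053] range [0.475 0.193 0.097] [0.621 0.219 0.136]
stand 2334 ((503.5544128417969, -256.52679443359375), (62.603172302246094, 182.49774169921875), 12.48792552947998) z 0.09521998475508443
[[453.0, -174.0], [493.0, -352.0], [554.0, -339.0], [514.0, -161.0]]
plate 2199 ((645.438232421875, 144.71115112304688), (158.2188720703125, 74.28593444824219), 80.6745834350586) z 0.10984903110308887
[[596.0, 73.0], [669.0, 61.0], [695.0, 217.0], [622.0, 229.0]]
dark [148 127  26  32 332] [0.6486 0.1633 0.1858] [0.638 0.1
[... 1468 characters left out ...]
0.637 0.224 0.116]
stand 796 ((482.79998779296875, -220.39878845214844), (116.21685028076172, 270.4313659667969), 30.963031768798828) z 0.09525095829235865
[[363.0, -134.0], [503.0, -366.0], [602.0, -306.0], [463.0, -75.0]]
plate 1745 ((576.8165283203125, 160.42819213867188), (158.5796661376953, 218.32559204101562), 78.4881591796875) z 0.10956441533910433
[[454.0, 105.0], [668.0, 61.0], [700.0, 216.0], [486.0, 260.0]]
dark [305 264  16   9  74] [ 0.4487 -0.0133  0.0193] [ 0.434 -0.025  0.01 ] [ 0.467 -0.006  0.023]
dark [198 281  13  14  45] [0.6279 0.1561 0.0917] [0.608 0.146 0.08 ] [0.636 0.166 0.097]
dark [265 302   5  18  86] [0.4792 0.2076 0.1559] [0.476 0.205 0.11 ] [0.484 0.21  0.16 ]
```

View pics/crop0.png

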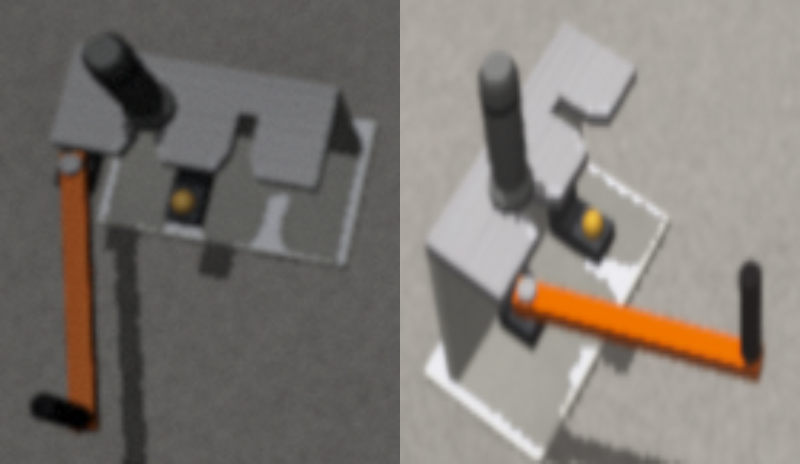

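Crop: the empty slot mouth is at ~(240,150) in the left half, the grey driver in the left slot, hinge pivot (70,162), knob (60,410), ball bracket (185,200) between the slots. Next, the rack frame.

```bash
cat > r.py <<'E'
from m import *
X,h,uv=cloud('top0')
m=(abs(X[:,2]-.11)<.004)&(h[:,1]<60)&(X[:,1]>.04)&(X[:,1]<.25)&(X[:,0]>.58)&(X[:,0]<.72)
P=X[m][:,:2]
def edge(P,a,b,lo,hi,sgn,n=14):  # extreme of axis a per bin of axis b
    out=[]
    e=np.linspace(lo,hi,n+1)
    for i in range(n):
        s=P[(P[:,b]>=e[i])&(P[:,b]<e[i+1])]
        if len(s)>5: out.append(s[np.argmax(sgn*s[:,a])])
    return np.array(out)
yaw=np.radians(-9.5)
for _ in range(3):
    Rm=np.array([[np.cos(yaw),-np.sin(yaw)],[np.sin(yaw),np.cos(yaw)]]); Q=P@Rm
    ymin,ymax=np.percentile(Q[:,1],[1,99])
    E=edge(Q,0,1,ymin+.005,ymax-.05,1); k=np.polyfit(E[:,1],E[:,0],1); res=E[:,0]-np.polyval(k,E[:,1]); 
    yaw-=np.arctan(k[0]); print('yaw',np.degrees(yaw),res.std())
Rm=np.array([[np.cos(yaw),-np.sin(yaw)],[np.sin(yaw),np.cos(yaw)]]); Q=P@Rm
xb=np.median(edge(Q,0,1,ymin+.005,ymax-.05,1)[:,0])
mid=Q[(Q[:,0]>xb-.05)&(Q[:,0]<xb-.005)]
yr=np.median(edge(mid,1,0,xb-.05,xb-.006,-1,8)[:,1]); yl=np.median(edge(mid,1,0,xb-.03,xb-.006,1,6)[:,1])
xf=np.median(edge(Q,0,1,yr+.005,yr+.03,-1,6)[:,0])
print('extent x',xb-xf,'y',yl-yr)
o=np.array([(xb-.031+xf+.030)/2,yr+.075]); o2=(yl+yr)/2-.0025
print('origin cand',o,o2)
O=Rm@np.array([o[0],(o[1]+o2)/2]); print('origin',O)
S=(P-O)@Rm
# slot edges: gap about y=-28 (rows in slot)
for lo,hi in((-.018,-.012),(-.012,-.006),(-.006,0)):
    s=S[(S[:,0]>lo)&(S[:,0]<hi)]; print('slot',lo, s[s[:,1]<-.028][:,1].max().round(4), s[s[:,1]>-.028][:,1].min().round(4))
s=S[abs(S[:,1]+.028)<.003]; print('slot end x',s[:,0].min())
f=lambda p:((np.array(p)-O)@Rm*1000).round(1)
for n,p in dict(knobT=(.4793,.1985),knobS=(.4792,.2076),brkt=(.6124,.1496),ball=(.6059,.1587),grey=(.6486,.1633),bl=(.491,-.199)).items(): print(n,f(p))
c=load('top0')[0]; print('hinge',f(plane(c,[141.9,165.6],.107)[0,:2])); print('seat',O+Rm@[0,-.028],'hinge w',O+Rm@[-.04,.066])
E
python3 r.py
```

```text
yaw -10.224778442009649 0.0005223262429224192
yaw -10.373409451309579 0.0006056851317061123
yaw -10.40930139333678 0.0005897008415888066
extent x 0.06110722205465102 y 0.15472742921296506
origin cand [0.61343183 0.25618289] 0.25604659995022444
origin [0.64961057 0.14106551]
slot -0.018 -0.0337 -0.0217
slot -0.012 -0.034 -0.0215
slot -0.006 -0.0339 -0.0218
slot end x 0.006077984747373191
knobT [-177.9   25.7]
knobS [-179.6   34.6]
brkt [-38.1   1.7]
ball [-46.2   9.4]
grey [-5.  21.7]
bl [ -94.6 -363.1]
hinge [-38.   66.6]
seat [0.64455156 0.11352633] hinge w [0.62219368 0.21320644]
```

```bash
cat > go.py <<'E'
from h import *
import sys
def rel(target,yang):
    s=sense(); T=R.from_quat(s['tool_rot']); M=T.as_matrix()
    a=np.degrees(np.arctan2(M[1,1],M[0,1])); d=(yang-a+90)%180-90
    print('t %.2f'%s['t'],'tcp',s['tcp_pos'].round(4),'yang %.2f'%a,'zax',M[:,2].round(3),'gap %.3f gf %.1f'%(s['finger_gap'],s['gripper_force']),'F',s['force'].round(1),'q',s['q'].round(2))
    print('shift tool mm',(M.T@(np.array(target)-s['tcp_pos'])*1000).round(1),'then turn about tool z %.2f'%-d)
    M2=(T*R.from_rotvec([0,0,-np.radians(d)])).as_matrix(); print('shift if after turn',(M2.T@(np.array(target)-s['tcp_pos'])*1000).round(1))
rel([float(x) for x in sys.argv[1:4]],float(sys.argv[4]))
E
python3 go.py .491 -.199 .26 12.6
```

```text
t 0.15 tcp [ 0.1822 -0.5973  0.2385] yang -73.05 zax [-0.     0.002 -1.   ] gap 0.997 gf 0.0 F [-0.3 -0.4 -0.1] q [-1.45  0.53  1.43 -0.    1.18 -0.18]
shift tool mm [ 411.6 -291.   -20.9] then turn about tool z -85.65
shift if after turn [321.4 388.3 -20.9]
```

play_rows(rows=[[[0, 0, 0], [30, -21, -2], 0], [[0, 0, 0], [30, -21, -2], 0], [[0, 0, 0], [30, -21, -2], 0], [[0, 0, 0], [30, -21, -2], 0], [[0, 0, 0], [30, -21, -2], 0], [[0, 0, 0], [30, -21, -2], 0], [[0, 0, 0], [30, -21, -2], 0], [[0, 0, 0], [30, -21, -2], 0], [[0, 0, 0], [30, -21, -2], 0], [[0, 0, 0], [30, -21, -2], 0], [[0, 0, 0], [30, -21, -2], 0], [[0, 0, 0], [30, -21, -2], 0]])

```text
t: 1.15
tcp_pos: [0.4538, -0.2501, 0.2633]
tool_rot: [0.989, 0.147, -0.0, -0.0]
force: [1.0, -0.3, -0.2]
finger_gap: 1.004
gripper_force: 0.0
```

play_rows(rows=[[[0, 0, -7], [0, 0, 0], 0], [[0, 0, -7], [0, 0, 0], 0], [[0, 0, -7], [0, 0, 0], 0], [[0, 0, -7], [0, 0, 0], 0], [[0, 0, -7], [0, 0, 0], 0], [[0, 0, -7], [0, 0, 0], 0], [[0, 0, -7], [0, 0, 0], 0], [[0, 0, -7], [0, 0, 0], 0], [[0, 0, -7], [0, 0, 0], 0], [[0, 0, -7], [0, 0, 0], 0], [[0, 0, -7], [0, 0, 0], 0], [[0, 0, -7], [0, 0, 0], 0]])

```text
t: 2.15
tcp_pos: [0.4529, -0.2516, 0.2631]
tool_rot: [0.634, 0.773, 0.0, -0.0]
force: [0.6, -0.2, 0.6]
finger_gap: 0.996
gripper_force: 0.0
```

```bash
python3 go.py .491 -.199 .26 12.6
```

```text
t 2.15 tcp [ 0.4529 -0.2516  0.2631] yang 11.30 zax [-0.001  0.    -1.   ] gap 0.996 gf 0.0 F [ 0.6 -0.2  0.6] q [-0.72  0.35  1.67  0.    1.12 -0.92]
shift tool mm [44.2 47.7  3.1] then turn about tool z -1.30
shift if after turn [43.1 48.7  3.1]
```

play_rows(rows=[[[0, 0, -1.3], [0, 0, 0], 0], [[0, 0, 0], [21.5, 24.4, 1.5], 0], [[0, 0, 0], [21.6, 24.3, 1.6], 0], [[0, 0, 0], [0, 0, 0], 0], [[0, 0, 0], [0, 0, 0], 0]])

```text
t: 2.57
tcp_pos: [0.4919, -0.1982, 0.2599]
tool_rot: [0.627, 0.779, -0.0, -0.0]
force: [0.2, 0.1, 0.7]
finger_gap: 1.002
gripper_force: 0.0
```

```bash
python3 go.py .491 -.199 .126 12.6; python3 - <<'E'
from h import *
from m import cloud
shot('wrist','w1')
X,h,uv=cloud('w1')
m=(h[:,0]>105)&(h[:,0]<130)&(h[:,1]>150)&(np.hypot(X[:,0]-.491,X[:,1]+.199)<.04)
P=X[m]; print(len(P),P.min(0),P.max(0)); T=P[P[:,2]>P[:,2].max()-.005]; print('top',T.mean(0),(T.max(0)+T.min(0))/2)
c=P[(P[:,2]<.102)&(P[:,2]>.096)]; print('collar',c.min(0) if len(c) else 0,c.max(0) if len(c) else 0)
E
```

```text
t 2.57 tcp [ 0.4919 -0.1982  0.2599] yang 12.32 zax [-0.001  0.    -1.   ] gap 1.002 gf 0.0 F [0.2 0.1 0.7] q [-0.59  0.37  1.64 -0.    1.12 -0.81]
shift tool mm [ -0.7  -1.  133.9] then turn about tool z -0.28
shift if after turn [ -0.7  -1.  133.9]
1523 [ 0.4518363  -0.20743199  0.09857985] [ 0.52498951 -0.17307198  0.33917079]
top [ 0.48819565 -0.18116139  0.33663642] [ 0.48730466 -0.18260129  0.33671741]
collar [ 0.47643545 -0.20060206  0.09857985] [ 0.50328742 -0.1831616   0.10199962]
```

View pics/w1.png

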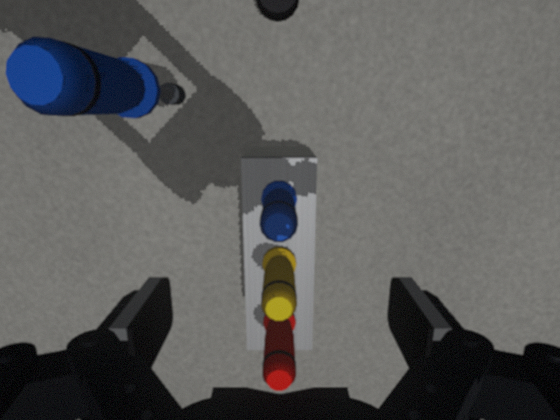

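Wrist view: small blue handle at (278,210), centred between the jaws (~170 and ~390 at the picture's foot), with yellow and red behind it and the decoy at upper left. Descend.

play_rows(rows=[[[0, 0, 0], [-0.7, -1, 15], 0.2], [[0, 0, 0], [0, 0, 15], 0.2], [[0, 0, 0], [0, 0, 15], 0.2], [[0, 0, 0], [0, 0, 15], 0.2], [[0, 0, 0], [0, 0, 15], 0.2], [[0, 0, 0], [0, 0, 15], 0.2], [[0, 0, 0], [0, 0, 15], 0.2], [[0, 0, 0], [0, 0, 15], 0.2], [[0, 0, 0], [0, 0, 14], 0.2], [[0, 0, 0], [0, 0, 0], 0.2], [[0, 0, 0], [0, 0, 0], 0.2]])

```text
t: 3.53
tcp_pos: [0.49, -0.201, 0.1258]
tool_rot: [0.628, 0.778, -0.0, -0.001]
force: [0.7, 0.7, 0.7]
finger_gap: 0.794
gripper_force: 0.0
```

play_rows(rows=[[[0, 0, 0], [0, 0, 0], 0.5], [[0, 0, 0], [0, 0, 0], 0.6], [[0, 0, 0], [0, 0, 0], 0.7], [[0, 0, 0], [0, 0, 0], 0.8], [[0, 0, 0], [0, 0, 0], 0.9], [[0, 0, 0], [0, 0, 0], 1], [[0, 0, 0], [0, 0, 0], 1], [[0, 0, 0], [0, 0, 0], 1], [[0, 0, 0], [0, 0, 0], 1]], grip_force=50)

```text
t: 4.28
tcp_pos: [0.4913, -0.2007, 0.1272]
tool_rot: [0.628, 0.779, -0.0, 0.001]
force: [-0.8, 0.3, 5.9]
finger_gap: 0.281
gripper_force: 49.1
```

```bash
python3 go.py .491 -.199 .256 12.6
```

```text
t 4.28 tcp [ 0.4913 -0.2007  0.1272] yang 12.26 zax [ 0.001 -0.001 -1.   ] gap 0.281 gf 49.1 F [-0.8  0.3  5.9] q [-0.6   0.57  1.77 -0.    0.8  -0.81]
shift tool mm [   1.5    0.2 -128.8] then turn about tool z -0.34
shift if after turn [   1.5    0.2 -128.8]
```

play_rows(rows=[[[0, 0, 0], [0, 0, -5], 1], [[0, 0, 0], [0, 0, -10], 1], [[0, 0, 0], [0, 0, -12], 1], [[0, 0, 0], [0, 0, -12], 1], [[0, 0, 0], [0, 0, -12], 1], [[0, 0, 0], [0, 0, -12], 1], [[0, 0, 0], [0, 0, -12], 1], [[0, 0, 0], [0, 0, -12], 1], [[0, 0, 0], [0, 0, -12], 1], [[0, 0, 0], [0, 0, -12], 1], [[0, 0, 0], [0, 0, -12], 1], [[0, 0, 0], [0, 0, -7], 1]])

```text
t: 5.28
tcp_pos: [0.491, -0.2003, 0.258]
tool_rot: [0.628, 0.779, 0.0, 0.001]
force: [0.1, 0.5, -1.2]
finger_gap: 0.279
gripper_force: 49.0
```

play_rows(rows=[[[0, 0, 0], [0, 0, 0], 1], [[0, 0, 0], [0, 0, 0], 1], [[0, 0, 0], [0, 0, 0], 1]])

```text
t: 5.53
tcp_pos: [0.4902, -0.1999, 0.2556]
tool_rot: [0.628, 0.779, -0.0, -0.001]
force: [0.1, -0.3, -1.0]
finger_gap: 0.28
gripper_force: 49.1
```

```bash
python3 go.py .556 .130 .256 -10.4; python3 - <<'E'
from h import *
shot('side','s2'); shot('top','t2')
E
python3 m.py >/dev/null; python3 - <<'E'
import cv2
a=cv2.imread('pics/t2.png')[150:400,260:520];b=cv2.imread('pics/s2.png')[60:310,240:500]
cv2.imwrite('pics/c2.png',cv2.resize(cv2.hconcat([a,b]),(800,385)))
E
```

```text
t 5.53 tcp [ 0.4902 -0.1999  0.2556] yang 12.25 zax [-0.001  0.001 -1.   ] gap 0.280 gf 49.1 F [ 0.1 -0.3 -1. ] q [-0.6   0.38  1.65  0.    1.11 -0.81]
shift tool mm [ 3.084e+02  1.343e+02 -2.000e-01] then turn about tool z 22.65
shift if after turn [ 3.364e+02  5.100e+00 -2.000e-01]
```

View pics/c2.png

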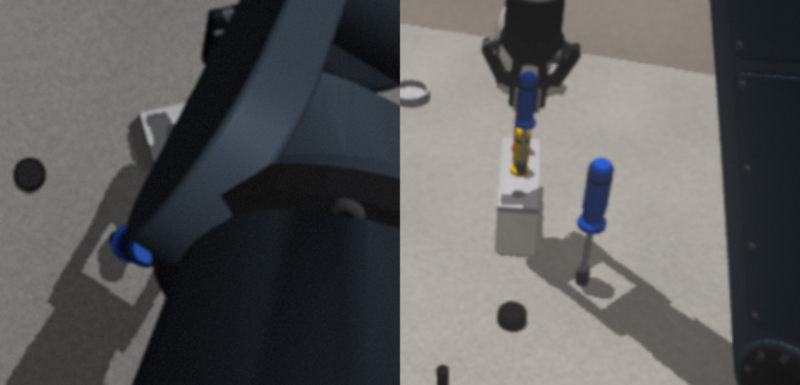

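The side view shows the blue driver upright in the gripper, above the stand, with its hole empty and the others untouched. Turn, then carry it to the rack front.

play_rows(rows=[[[0, 0, 5.65], [0, 0, 0], 1], [[0, 0, 5.65], [0, 0, 0], 1], [[0, 0, 5.65], [0, 0, 0], 1], [[0, 0, 5.7], [0, 0, 0], 1], [[0, 0, 0], [0, 0, 0], 1]])

```text
t: 6.05
tcp_pos: [0.4904, -0.2001, 0.2555]
tool_rot: [0.769, 0.639, -0.0, -0.001]
force: [0.4, 0.5, -0.8]
finger_gap: 0.282
gripper_force: 49.1
```

play_rows(rows=[[[0, 0, 0], [15, 0.2, 0], 1], [[0, 0, 0], [30, 0.4, 0], 1], [[0, 0, 0], [30, 0.5, 0], 1], [[0, 0, 0], [30, 0.5, 0], 1], [[0, 0, 0], [30, 0.5, 0], 1], [[0, 0, 0], [35, 0.5, 0], 1], [[0, 0, 0], [35, 0.5, 0], 1], [[0, 0, 0], [35, 0.5, 0], 1], [[0, 0, 0], [35, 0.5, 0], 1], [[0, 0, 0], [30, 0.5, 0], 1], [[0, 0, 0], [20, 0.3, 0], 1], [[0, 0, 0], [11, 0.2, 0], 1]])

```text
t: 7.05
tcp_pos: [0.5564, 0.132, 0.2557]
tool_rot: [0.767, 0.642, -0.0, -0.0]
force: [-0.2, -0.6, -1.1]
finger_gap: 0.276
gripper_force: 49.1
```

play_rows(rows=[[[0, 0, 0], [0, 0, 0], 1], [[0, 0, 0], [0, 0, 0], 1], [[0, 0, 0], [0, 0, 0], 1], [[0, 0, 0], [0, 0, 0], 1]])

```text
t: 7.38
tcp_pos: [0.5562, 0.1278, 0.2561]
tool_rot: [0.769, 0.64, -0.0, 0.0]
force: [0.5, 0.0, -1.0]
finger_gap: 0.279
gripper_force: 49.1
```

```bash
python3 go.py .556 .130 .153 -10.4; python3 - <<'E'
from h import *
from m import cloud
shot('side','s3'); shot('top','t3'); shot('wrist','w3')
tc=sense()['tcp_pos']; print(tc)
for t in('s3','t3'):
    X,h,uv=cloud(t)
    m=(h[:,0]>105)&(h[:,0]<130)&(h[:,1]>150)&(np.hypot(X[:,0]-tc[0],X[:,1]-tc[1])<.03)&(X[:,2]>.1)
    P=X[m]; q=uv[m]; print(t,len(P),P.min(0).round(4),P.max(0).round(4),q.min(0),q.max(0))
    m=(np.hypot(X[:,0]-tc[0],X[:,1]-tc[1])<.03)&(X[:,2]>.12)&(X[:,2]<.21)
    P=X[m]; 
    for z in np.arange(.13,.21,.01):
        s=P[abs(P[:,2]-z)<.005]; 
        if len(s)>1: print('%.3f'%z,len(s),s.mean(0).round(4))
E
python3 - <<'E'
import cv2
a=cv2.imread('pics/t3.png')[90:290,100:300];b=cv2.imread('pics/s3.png')[170:370,110:310]
cv2.imwrite('pics/c3.png',cv2.resize(cv2.hconcat([a,b]),(800,400)))
E
```

```text
t 7.38 tcp [0.5562 0.1278 0.2561] yang -10.48 zax [-0.001 -0.001 -1.   ] gap 0.279 gf 49.1 F [ 0.5  0.  -1. ] q [ 0.03  0.44  1.55 -0.    1.16  0.21]
shift tool mm [  2.2  -0.6 103.1] then turn about tool z -0.08
shift if after turn [  2.2  -0.6 103.1]
[0.55641894 0.12813683 0.25627033]
s3 253 [0.5438 0.1257 0.2279] [0.5676 0.1462 0.3054] [230 197] [245 238]
0.140 17 [0.5554 0.1349 0.1415]
0.150 32 [0.5542 0.1346 0.1503]
0.160 40 [0.5563 0.1323 0.1588]
0.170 16 [0.5564 0.1324 0.1705]
0.180 14 [0.5561 0.1323 0.1805]
0.190 13 [0.5559 0.1322 0.1892]
0.200 20 [0.5559 0.1319 0.1996]
t3 350 [0.5288 0.1069 0.2278] [0.575  0.139  0.3468] [140 153] [176 191]
0.140 7 [0.5539 0.1232 0.1425]
0.150 20 [0.552  0.1256 0.1497]
0.160 50 [0.5553 0.1269 0.1591]
0.170 10 [0.555  0.1267 0.1701]
0.180 10 [0.5547 0.1269 0.1804]
0.190 10 [0.5546 0.1266 0.1902]
```

View pics/c3.png

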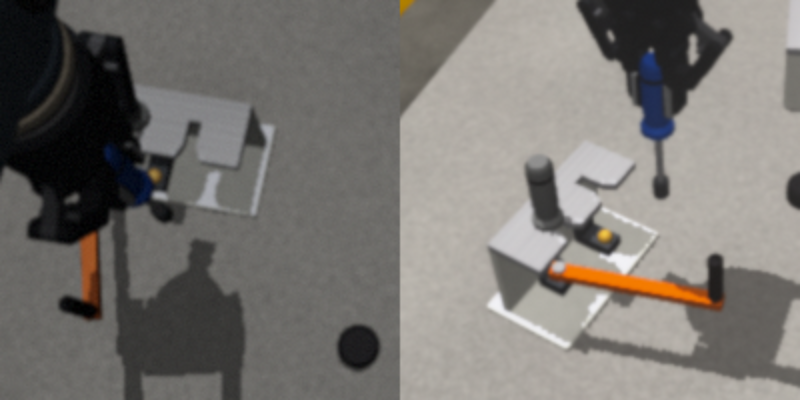

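Both views show the shaft upright in front of the empty slot and the bar still open; the shaft axis is about (0.557, 0.129), 1 mm to +y of the TCP. Lower, then check.

play_rows(rows=[[[0, 0, 0], [0.5, -0.6, 8], 1], [[0, 0, 0], [0, 0, 10], 1], [[0, 0, 0], [0, 0, 10], 1], [[0, 0, 0], [0, 0, 10], 1], [[0, 0, 0], [0, 0, 10], 1], [[0, 0, 0], [0, 0, 10], 1], [[0, 0, 0], [0, 0, 10], 1], [[0, 0, 0], [0, 0, 10], 1], [[0, 0, 0], [0, 0, 10], 1], [[0, 0, 0], [0, 0, 10], 1], [[0, 0, 0], [0, 0, 5], 1], [[0, 0, 0], [0, 0, 0], 1]])

```text
t: 8.53
tcp_pos: [0.555, 0.1298, 0.1516]
tool_rot: [0.768, 0.64, -0.001, -0.001]
force: [0.0, -0.4, -0.8]
finger_gap: 0.275
gripper_force: 49.1
```

play_rows(rows=[[[0, 0, 0], [0, 0, 0], 1], [[0, 0, 0], [0, 0, 0], 1], [[0, 0, 0], [0, 0, 0], 1]])

```text
t: 8.78
tcp_pos: [0.5565, 0.1299, 0.1539]
tool_rot: [0.768, 0.64, 0.001, 0.0]
force: [-0.1, -0.8, -1.0]
finger_gap: 0.28
gripper_force: 49.1
```

```bash
python3 go.py .64437 .11254 .153 -10.4; python3 - <<'E'
from h import *
from m import cloud
tc=sense()['tcp_pos']; print(tc)
for n,t in(('side','s4'),('top','t4')):
    shot(n,t)
    X,h,uv=cloud(t)
    P=X[(np.hypot(X[:,0]-tc[0],X[:,1]-tc[1])<.02)&(X[:,2]>.063)&(X[:,2]<.112)&(h[:,1]<120)]
    r=get_calibration(n)['xyz'][:2]-tc[:2]; r/=np.linalg.norm(r)
    print(t,len(P),P.mean(0).round(4),'axis',(P.mean(0)[:2]-r*.0027).round(4))
E
```

```text
t 8.78 tcp [0.5565 0.1299 0.1539] yang -10.40 zax [ 0.002  0.    -1.   ] gap 0.280 gf 49.1 F [-0.1 -0.8 -1. ] q [ 0.03  0.57  1.65 -0.    0.92  0.22]
shift tool mm [-1.2 89.6  1. ] then turn about tool z 0.00
shift if after turn [-1.2 89.6  1. ]
[0.5564507  0.12991669 0.15387371]
s4 50 [0.5565 0.1348 0.0867] axis [0.5576 0.1323]
t4 16 [0.5551 0.1288 0.0742] axis [0.5569 0.1308]
```

play_rows(rows=[[[0, 0, 0], [-0.7, 8, 0], 1], [[0, 0, 0], [-0.8, 10, 0], 1], [[0, 0, 0], [0, 10, 0], 1], [[0, 0, 0], [0, 8, 0], 1], [[0, 0, 0], [0, 6, 0], 1], [[0, 0, 0], [0, 5, 0], 1], [[0, 0, 0], [0, 5, 0], 1], [[0, 0, 0], [0, 5, 0], 1], [[0, 0, 0], [0, 3, 0], 1], [[0, 0, 0], [0, 0, 0], 1], [[0, 0, 0], [0, 0, 0], 1]])

```text
t: 9.8
tcp_pos: [0.6145, 0.1176, 0.1531]
tool_rot: [0.768, 0.64, -0.0, -0.0]
force: [-0.4, -0.1, -1.6]
finger_gap: 0.277
gripper_force: 49.1
```

```bash
python3 go.py .64437 .11254 .153 -10.4; python3 - <<'E'
from h import *
from m import cloud
tc=sense()['tcp_pos']
s=np.radians(-10.4); Rm=np.array([[np.cos(s),-np.sin(s)],[np.sin(s),np.cos(s)]]); O=[.64961,.14107]
print('tcp rack',(tc[:2]-O)@Rm)
for n,t in(('side','s5'),('top','t5')):
    shot(n,t)
    X,h,uv=cloud(t)
    B=X[(np.hypot(X[:,0]-tc[0],X[:,1]-tc[1])<.03)&(h[:,0]>105)&(h[:,0]<130)&(h[:,1]>150)]
    print(t,'blue min z',B[:,2].min() if len(B) else 0,len(B))
    for a,b in((.05,.1),(.113,.119)):
        P=X[(np.hypot(X[:,0]-tc[0],X[:,1]-tc[1])<.014)&(X[:,2]>a)&(X[:,2]<b)&(h[:,1]<120)]
        r=get_calibration(n)['xyz'][:2]-tc[:2]; r/=np.linalg.norm(r)
        if len(P): print(a,len(P),P.mean(0).round(4),'axis rack',((P.mean(0)[:2]-r*.0027-O)@Rm).round(4))
a=load('t5')[1][90:290,100:300,::-1];b=load('s5')[1][170:370,110:310,::-1]
cv2.imwrite('pics/c5.png',cv2.resize(cv2.hconcat([a,b]),(800,400)))
E
```

```text
t 9.80 tcp [0.6145 0.1176 0.1531] yang -10.40 zax [-0.001  0.    -1.   ] gap 0.277 gf 49.1 F [-0.4 -0.1 -1.6] q [0.01 0.63 1.51 0.   1.   0.19]
shift tool mm [ 0.4 30.3  0.1] then turn about tool z -0.00
shift if after turn [ 0.4 30.3  0.1]
tcp rack [-0.03029237 -0.02942418]
s5 blue min z 0.12323422778468829 251
0.05 72 [0.614  0.1219 0.0719] axis rack [-0.0299 -0.0274]
t5 blue min z 0.126310318055188 163
0.05 57 [0.6126 0.1168 0.0632] axis rack [-0.0302 -0.0285]
```

View pics/c5.png

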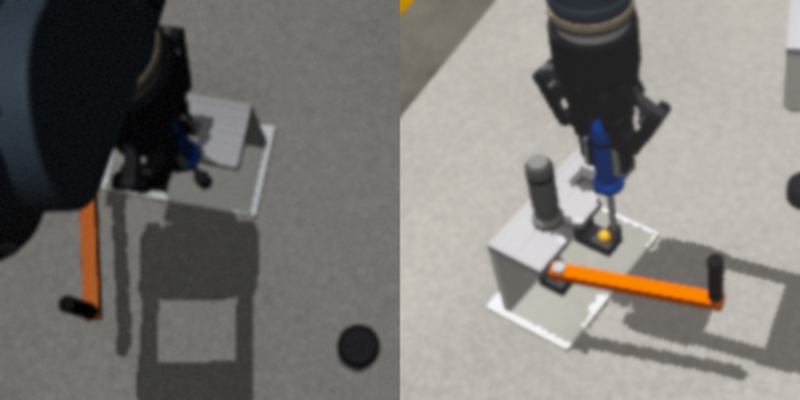

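The shaft stands in the mouth at rack (-30, -28) with the collar about 12 mm above the plate. Slide in.

play_rows(rows=[[[0, 0, 0], [0, 4, 0], 1], [[0, 0, 0], [0, 4, 0], 1], [[0, 0, 0], [0, 4, 0], 1], [[0, 0, 0], [0, 4, 0], 1], [[0, 0, 0], [0, 4, 0], 1], [[0, 0, 0], [0, 4, 0], 1], [[0, 0, 0], [0, 4, 0], 1], [[0, 0, 0], [0, 3, 0], 1], [[0, 0, 0], [0, 0, 0], 1], [[0, 0, 0], [0, 0, 0], 1]])

```text
t: 10.73
tcp_pos: [0.6452, 0.1119, 0.1531]
tool_rot: [0.768, 0.64, -0.0, -0.0]
force: [-0.2, -1.1, -0.9]
finger_gap: 0.279
gripper_force: 49.1
```

```bash
python3 go.py .64437 .11254 .142 -10.4
```

```text
t 10.73 tcp [0.6452 0.1119 0.1531] yang -10.41 zax [-0.  0. -1.] gap 0.279 gf 49.1 F [-0.2 -1.1 -0.9] q [0.   0.67 1.43 0.   1.05 0.18]
shift tool mm [ 0.5 -0.9 11.1] then turn about tool z -0.01
shift if after turn [ 0.5 -0.9 11.1]
```

play_rows(rows=[[[0, 0, 0], [0.3, -0.5, 2], 1], [[0, 0, 0], [0, 0, 2], 1], [[0, 0, 0], [0, 0, 2], 1], [[0, 0, 0], [0, 0, 1], 1], [[0, 0, 0], [0, 0, 1], 1], [[0, 0, 0], [0, 0, 1], 1], [[0, 0, 0], [0, 0, 0], 1], [[0, 0, 0], [0, 0, 0], 1]])

```text
t: 11.4
tcp_pos: [0.6447, 0.1123, 0.1442]
tool_rot: [0.768, 0.64, -0.0, -0.0]
force: [0.3, 0.8, -1.6]
finger_gap: 0.276
gripper_force: 49.1
```

play_rows(rows=[[[0, 0, 0], [0, 0, 1], 1], [[0, 0, 0], [0, 0, 1], 1], [[0, 0, 0], [0, 0, 0], 1], [[0, 0, 0], [0, 0, 0], 1]])

```text
t: 11.73
tcp_pos: [0.6449, 0.1124, 0.1423]
tool_rot: [0.768, 0.64, 0.0, 0.0]
force: [-0.2, -0.1, -0.0]
finger_gap: 0.278
gripper_force: 49.2
```

```bash
cat > bl.py <<'E'
from h import *
from m import cloud
import sys
s=np.radians(-10.4); Rm=np.array([[np.cos(s),-np.sin(s)],[np.sin(s),np.cos(s)]]); O=[.64961,.14107]
st=sense(); print(st['tcp_pos'],st['force'],st['gripper_force'],'rack',(st['tcp_pos'][:2]-O)@Rm)
for n in('side','top'):
    t=n[0]+sys.argv[1]; shot(n,t); X,h,uv=cloud(t); D=np.c_[(X[:,:2]-O)@Rm,X[:,2]]
    B=D[(np.hypot(D[:,0],D[:,1]+.028)<.03)&(h[:,0]>105)&(h[:,0]<130)&(h[:,1]>150)]
    r=(get_calibration(n)['xyz'][:2]-[.6446,.1135])@Rm; r/=np.linalg.norm(r)
    for a,b,rad in((.100,.122,.015),(.125,.15,.0125),(.15,.17,.0125),(.17,.186,.0125),(.186,.2,.0)):
        P=B[(B[:,2]>a)&(B[:,2]<b)]
        if len(P)>3: print(n,a,len(P),'z %.4f..%.4f'%(P[:,2].min(),P[:,2].max()),'axis',(P.mean(0)[:2]-r*rad*.77).round(4))
E
python3 bl.py 6
```

```text
[0.64487148 0.11236344 0.14233646] [-0.16446244 -0.14114956 -0.02379336] 49.19392168521881 rack [ 0.00052141 -0.02909034]
side 0.1 65 z 0.1128..0.1215 axis [ 0.0025 -0.0277]
side 0.125 59 z 0.1251..0.1499 axis [ 0.0027 -0.0235]
side 0.15 52 z 0.1502..0.1700 axis [ 0.0039 -0.0233]
side 0.17 31 z 0.1702..0.1860 axis [ 0.0045 -0.0235]
side 0.186 40 z 0.1862..0.1918 axis [ 0.0026 -0.0207]
top 0.1 30 z 0.1144..0.1217 axis [ 0.0054 -0.0309]
top 0.125 30 z 0.1260..0.1480 axis [ 0.0051 -0.0327]
top 0.15 38 z 0.1503..0.1697 axis [ 0.0052 -0.0326]
top 0.17 27 z 0.1701..0.1860 axis [ 0.0071 -0.0331]
top 0.186 5 z 0.1876..0.1906 axis [ 0.0062 -0.039 ]
```

play_rows(rows=[[[0, 0, 0], [0, 0, 0.5], 1], [[0, 0, 0], [0, 0, 0.5], 1], [[0, 0, 0], [0, 0, 0], 1], [[0, 0, 0], [0, 0, 0], 1]])

```text
t: 12.17
tcp_pos: [0.6449, 0.1124, 0.1423]
tool_rot: [0.768, 0.64, 0.0, 0.0]
force: [-0.3, 0.2, 5.2]
finger_gap: 0.278
gripper_force: 49.7
```

The collar is on the plate (5 N). Open and let go.

play_rows(rows=[[[0, 0, 0], [0, 0, 0], 0.7], [[0, 0, 0], [0, 0, 0], 0.65], [[0, 0, 0], [0, 0, 0], 0.6], [[0, 0, 0], [0, 0, 0], 0.55], [[0, 0, 0], [0, 0, 0], 0.5], [[0, 0, 0], [0, 0, 0], 0.4], [[0, 0, 0], [0, 0, 0], 0.4], [[0, 0, 0], [0, 0, 0], 0.4]])

```text
t: 12.83
tcp_pos: [0.6447, 0.1124, 0.1411]
tool_rot: [0.768, 0.64, -0.0, -0.0]
force: [0.2, -0.5, 0.0]
finger_gap: 0.599
gripper_force: 0.0
```

```bash
python3 bl.py 7; python3 go.py .64437 .11254 .25 -10.4
```

```text
[0.64470696 0.11237839 0.14112844] [ 0.17230778 -0.51931177  0.024916  ] 0.0 rack [ 0.00035689 -0.02910535]
side 0.1 65 z 0.1124..0.1218 axis [ 0.0023 -0.0282]
side 0.125 84 z 0.1250..0.1494 axis [ 0.0007 -0.0257]
side 0.15 72 z 0.1501..0.1699 axis [ 0.0009 -0.0252]
side 0.17 43 z 0.1701..0.1859 axis [ 0.002  -0.0249]
side 0.186 58 z 0.1862..0.1927 axis [-0.0001 -0.0212]
top 0.1 46 z 0.1146..0.1214 axis [ 0.0027 -0.0286]
top 0.125 56 z 0.1252..0.1497 axis [ 0.002  -0.0296]
top 0.15 40 z 0.1503..0.1699 axis [ 0.0021 -0.0313]
top 0.17 18 z 0.1710..0.1855 axis [ 0.0029 -0.033 ]
top 0.186 7 z 0.1861..0.1894 axis [ 0.0007 -0.0384]
t 12.93 tcp [0.6447 0.1124 0.1412] yang -10.40 zax [-0.  0. -1.] gap 0.602 gf 0.0 F [0.3 0.1 0.2] q [0.   0.68 1.44 0.   1.02 0.18]
shift tool mm [ 1.000e-01 -4.000e-01 -1.088e+02] then turn about tool z -0.00
shift if after turn [ 1.000e-01 -4.000e-01 -1.088e+02]
```

Seated and upright at rack (~2, -28.5 mm). Withdraw straight up.

play_rows(rows=[[[0, 0, 0], [0, 0, -5], 0.4], [[0, 0, 0], [0, 0, -8], 0.4], [[0, 0, 0], [0, 0, -10], 0.4], [[0, 0, 0], [0, 0, -10], 0.4], [[0, 0, 0], [0, 0, -12], 0.4], [[0, 0, 0], [0, 0, -12], 0.4], [[0, 0, 0], [0, 0, -12], 0.4], [[0, 0, 0], [0, 0, -12], 0.4], [[0, 0, 0], [0, 0, -12], 0.4], [[0, 0, 0], [0, 0, -12], 0.4], [[0, 0, 0], [0, 0, -5], 0.4], [[0, 0, 0], [0, 0, 0], 0.4]])

```text
t: 13.93
tcp_pos: [0.6456, 0.1124, 0.2533]
tool_rot: [0.768, 0.64, 0.001, 0.001]
force: [0.7, -0.7, -0.1]
finger_gap: 0.597
gripper_force: 0.0
```

```bash
python3 bl.py 8; python3 - <<'E'
from bl import Rm,O
E
python3 go.py .4774 .2327 .25 4.2
```

```text
[0.64564814 0.11240433 0.25330626] [ 0.7184084  -0.67816368 -0.08220349] 0.0 rack [ 0.00127793 -0.02890993]
side 0.1 67 z 0.1114..0.1214 axis [ 0.0036 -0.0276]
side 0.125 68 z 0.1251..0.1500 axis [ 0.0015 -0.0245]
side 0.15 55 z 0.1503..0.1693 axis [ 0.0009 -0.0243]
side 0.17 32 z 0.1702..0.1858 axis [ 0.0018 -0.0248]
side 0.186 65 z 0.1860..0.1929 axis [-0.0019 -0.0231]
top 0.1 61 z 0.1135..0.1216 axis [ 0.0014 -0.0253]
top 0.125 64 z 0.1251..0.1496 axis [ 0.0005 -0.0285]
top 0.15 58 z 0.1505..0.1694 axis [-0.0003 -0.0284]
top 0.17 59 z 0.1702..0.1858 axis [-0.0007 -0.0277]
top 0.186 115 z 0.1860..0.1926 axis [-0.0015 -0.0297]
[0.64450539 0.11236364 0.25112005] [0.22105142 0.020795   0.72033759] 0.0 rack [ 0.0001613  -0.02915624]
t 14.03 tcp [0.6445 0.1124 0.2511] yang -10.40 zax [-0.  0. -1.] gap 0.601 gf 0.0 F [0.2 0.  0.7] q [0.   0.56 1.34 0.   1.24 0.18]
shift tool mm [  88.2 -186.1    1.2] then turn about tool z -14.60
shift if after turn [ 132.3 -157.8    1.2]Traceback (most recent call last):
  File "<stdin>", line 1, in <module>
  File "bl.py", line 7, in <module>
    t=n[0]+sys.argv[1]; shot(n,t); X,h,uv=cloud(t); D=np.c_[(X[:,:2]-O)@Rm,X[:,2]]
           ~~~~~~~~^^^
IndexError: list index out of range
```

play_rows(rows=[[[0, 0, 0], [8, -18, 0], 0.6], [[0, 0, 0], [10, -21, 0], 0.8], [[0, 0, 0], [10, -21, 0], 1], [[0, 0, 0], [10, -21, 0], 1], [[0, 0, 0], [10, -21, 0], 1], [[0, 0, 0], [10, -21, 0], 1], [[0, 0, 0], [10, -21, 0], 1], [[0, 0, 0], [10, -21, 0], 1], [[0, 0, 0], [10, -21, 0], 1], [[0, 0, -7], [0, 0, 0], 1], [[0, 0, -7], [0, 0, 0], 1], [[0, 0, -0.6], [0, 0, 0], 1]], grip_force=40)

```text
t: 15.03
tcp_pos: [0.4767, 0.2327, 0.2504]
tool_rot: [0.679, 0.734, -0.001, -0.001]
force: [0.4, 0.2, -0.4]
finger_gap: 0.0
gripper_force: 0.0
```

play_rows(rows=[[[0, 0, 0], [0, 0, 0], 1], [[0, 0, 0], [0, 0, 0], 1], [[0, 0, 0], [0, 0, 0], 1]])

```text
t: 15.28
tcp_pos: [0.4777, 0.2322, 0.2509]
tool_rot: [0.682, 0.732, -0.0, -0.0]
force: [0.4, 0.7, -1.5]
finger_gap: -0.001
gripper_force: 0.0
```

```bash
python3 go.py .4774 .2327 .133 4.2; python3 - <<'E'
from h import *
from m import cloud
s=np.radians(-10.4); Rm=np.array([[np.cos(s),-np.sin(s)],[np.sin(s),np.cos(s)]]); O=[.64961,.14107]
print('tcp rack',(sense()['tcp_pos'][:2]-O)@Rm)
for n in('side','top'):
    shot(n,n[0]+'9'); X,h,uv=cloud(n[0]+'9')
    P=X[(np.hypot(X[:,0]-.479,X[:,1]-.203)<.02)&(X[:,2]>.115)&(X[:,2]<.165)&(h[:,2]<60)]
    r=get_calibration(n)['xyz'][:2]-[.479,.203]; r/=np.linalg.norm(r)
    if len(P): k=(P.mean(0)[:2]-r*.0054-O)@Rm; v=k-[-.04,.066]; print(n,len(P),k,np.hypot(*v),np.arctan2(-v[0],-v[1]))
a=load('t9')[1][90:290,100:300,::-1];b=load('s9')[1][190:390,150:350,::-1]
cv2.imwrite('pics/c9.png',cv2.resize(cv2.hconcat([a,b]),(800,400)))
E
```

```text
t 15.28 tcp [0.4777 0.2322 0.2509] yang 4.07 zax [-0.001 -0.    -1.   ] gap -0.001 gf 0.0 F [ 0.4  0.7 -1.5] q [ 0.24  0.39  1.65 -0.    1.1   0.17]
shift tool mm [  0.5  -0.2 117.9] then turn about tool z -0.13
shift if after turn [  0.5  -0.2 117.9]
tcp rack [-0.18549689  0.05865768]
side 111 [-0.17680283  0.02902789] 0.1417108022396364 1.3068436821549723
top 135 [-0.1776312   0.02978489] 0.14231613195453435 1.313497255876231
```

View pics/c9.png

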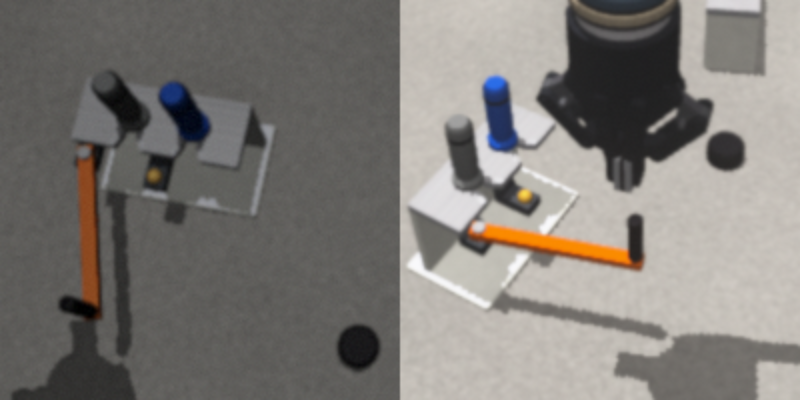

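Blue hangs upright in the empty slot; the closed gripper is beyond the knob on its opening side. Lower beside it.

play_rows(rows=[[[0, 0, 0], [0.5, 0, 10], 1], [[0, 0, 0], [0, 0, 12], 1], [[0, 0, 0], [0, 0, 12], 1], [[0, 0, 0], [0, 0, 12], 1], [[0, 0, 0], [0, 0, 12], 1], [[0, 0, 0], [0, 0, 12], 1], [[0, 0, 0], [0, 0, 12], 1], [[0, 0, 0], [0, 0, 12], 1], [[0, 0, 0], [0, 0, 12], 1], [[0, 0, 0], [0, 0, 12], 1], [[0, 0, 0], [0, 0, 0], 1]])

```text
t: 16.3
tcp_pos: [0.4759, 0.2324, 0.1306]
tool_rot: [0.681, 0.732, -0.002, -0.001]
force: [-0.1, 0.0, 0.6]
finger_gap: -0.002
gripper_force: 0.0
```

play_rows(rows=[[[0, 0, 0], [-4, 0, 0], 1], [[0, 0, 0], [-4, 0, 0], 1], [[0, 0, 0], [-4, 0, 0], 1], [[0, 0, -5], [-12.7, -1, 0], 1], [[0, 0, -5], [-12.7, -1, 0], 1], [[0, 0, -5], [-12.7, -1, 0], 1], [[0, 0, 0], [0, 0, 0], 1], [[0, 0, 0], [0, 0, 0], 1]])

```text
t: 16.97
tcp_pos: [0.4822, 0.1825, 0.1339]
tool_rot: [0.581, 0.814, 0.001, 0.0]
force: [-0.7, -0.7, 0.3]
finger_gap: 0.001
gripper_force: 0.0
```

```bash
cat > k.py <<'E'
from h import *
s=np.radians(-10.4); Rm=np.array([[np.cos(s),-np.sin(s)],[np.sin(s),np.cos(s)]]); O=[.64961,.14107]
st=sense(); M=R.from_quat(st['tool_rot']).as_matrix(); p=((st['tcp_pos'][:2]-O)@Rm-[-.04,.066])*1000
a=np.degrees(np.arctan2(M[1,1],M[0,1]))+10.4; th=90-a   # bar angle matching tool yaw
u=M[:2,:2].T@(Rm@p)  # hinge->tcp in tool axes; want (18,-145)
print('t',st['t'],'z',st['tcp_pos'][2],'th_tool deg',th,'c tool',u.round(1),'F',st['force'].round(1),'q',st['q'].round(2))
E
python3 k.py
```

```text
t 16.9667 z 0.1338768834582989 th_tool deg 60.634897571745825 c tool [  16.5 -142.4] F [-0.7 -0.7  0.3] q [ 0.14  0.54  1.8   0.    0.79 -0.19]
```

play_rows(rows=[[[0, 0, -5], [-12.5, -1.1, 0], 1], [[0, 0, -5], [-12.5, -1.1, 0], 1], [[0, 0, -5], [-12.5, -1.1, 0], 1], [[0, 0, -5], [-12.5, -1.1, 0], 1], [[0, 0, -5], [-12.5, -1.1, 0], 1], [[0, 0, -5], [-12.5, -1.1, 0], 1], [[0, 0, 0], [0, 0, 0], 1], [[0, 0, 0], [0, 0, 0], 1]])

```text
t: 17.63
tcp_pos: [0.5153, 0.1167, 0.1334]
tool_rot: [0.351, 0.937, 0.0, 0.0]
force: [0.6, 0.2, -0.0]
finger_gap: -0.001
gripper_force: 0.0
```

```bash
python3 k.py; cat > kb.py <<'E'
from h import *
from m import cloud
import sys
s=np.radians(-10.4); Rm=np.array([[np.cos(s),-np.sin(s)],[np.sin(s),np.cos(s)]]); O=[.64961,.14107]
for n in('side','top'):
    t=n[0]+sys.argv[1]; shot(n,t); X,h,uv=cloud(t); D=np.c_[(X[:,:2]-O)@Rm,X[:,2]]
    P=D[(h[:,0]>3)&(h[:,0]<16)&(h[:,1]>180)&(X[:,2]>.09)&(X[:,2]<.115)&(np.hypot(D[:,0]+.04,D[:,1]-.066)<.16)]
    if len(P)>20:
        v=(cv2.fitLine((P[:,:2]*1000).astype(np.float32),cv2.DIST_HUBER,0,.01,.01).ravel()); d=v[:2]*np.sign(-v[1]) ; print(n,len(P),'bar angle',np.arctan2(-d[0],-d[1]),'pt',v[2:])
E
python3 kb.py 10
```

```text
t 17.6333 z 0.13342554083148717 th_tool deg 30.643553468169642 c tool [  17.3 -142.9] F [ 0.6  0.2 -0. ] q [ 0.01  0.55  1.77  0.    0.81 -0.84]
side 299 bar angle 0.5112482 pt [-74.77548   13.620774]
```

play_rows(rows=[[[0, 0, -5], [-12.5, -1, 0], 1], [[0, 0, -5], [-12.5, -1, 0], 1], [[0, 0, -5], [-12.5, -1, 0], 1], [[0, 0, -4], [-10, -0.8, 0], 1], [[0, 0, -3], [-7.5, -0.7, 0], 1], [[0, 0, -3], [-7.5, -0.7, 0], 1], [[0, 0, -3], [-7.5, -0.7, 0], 1], [[0, 0, 0], [0, 0, 0], 1], [[0, 0, 0], [0, 0, 0], 1]])

```text
t: 18.48
tcp_pos: [0.5724, 0.0786, 0.1331]
tool_rot: [0.112, 0.994, 0.0, -0.0]
force: [-0.2, 0.2, -0.4]
finger_gap: -0.004
gripper_force: 0.0
```

```bash
python3 k.py; python3 kb.py 11
```

```text
t 18.4833 z 0.13312350250261096 th_tool deg 2.5080977636261252 c tool [  18.4 -142.3] F [-0.2  0.2 -0.4] q [-0.06  0.61  1.65  0.    0.89 -1.4 ]
side 254 bar angle 0.016067341 pt [-43.57593  19.27352]
```

play_rows(rows=[[[0, 0, -1], [-2, 0, 0], 1], [[0, 0, -1], [-2, 0, 0], 1], [[0, 0, 0], [-1, 0, 0], 1], [[0, 0, 0], [0, 0, 0], 1], [[0, 0, 0], [0, 0, 0], 1]])

```text
t: 19.0
tcp_pos: [0.5778, 0.0769, 0.1332]
tool_rot: [0.094, 0.996, 0.0, -0.0]
force: [-0.6, -0.1, 0.3]
finger_gap: -0.005
gripper_force: 0.0
```

```bash
python3 k.py; python3 kb.py 12
```

```text
t 19.0 z 0.13319033658526322 th_tool deg 0.4169430317064666 c tool [  18.  -142.3] F [-0.6 -0.1  0.3] q [-0.06  0.61  1.63  0.    0.9  -1.44]
side 256 bar angle 0.015741067 pt [-43.614277    6.4430704]
```

Moved 5 mm with no force and no change in the bar: it is home in its detent. Back off 30 mm and rise.

play_rows(rows=[[[0, 0, 0], [10, 0, 0], 1], [[0, 0, 0], [15, 0, 0], 1], [[0, 0, 0], [15, 0, 0], 1], [[0, 0, 0], [0, 0, -15], 1], [[0, 0, 0], [0, 0, -20], 1], [[0, 0, 0], [0, 0, -20], 1], [[0, 0, 0], [0, 0, -20], 1], [[0, 0, 0], [0, 0, -20], 1], [[0, 0, 0], [0, 0, 0], 1], [[0, 0, 0], [0, 0, 0], 1], [[0, 0, 0], [0, 0, 0], 1]])

```text
t: 20.02
tcp_pos: [0.5373, 0.0845, 0.2274]
tool_rot: [0.094, 0.996, -0.0, -0.001]
force: [0.1, 0.3, 0.1]
finger_gap: 0.001
gripper_force: 0.0
```

```bash
python3 k.py; python3 kb.py 13; python3 bl.py 14; python3 -c "
from h import *
a=load('t14')[1][90:290,100:380,::-1];b=load('s14')[1][120:320,110:390,::-1]
cv2.imwrite('pics/c14.png',cv2.resize(cv2.hconcat([a,b]),(800,286)))"
```

```text
t 20.0167 z 0.2274004551325787 th_tool deg 0.40074543921302563 c tool [  59.3 -142.4] F [0.1 0.3 0.1] q [-0.05  0.43  1.65  0.    1.06 -1.43]
side 475 bar angle 0.0071181813 pt [-40.728954    2.7409353]
[0.53724374 0.08440555 0.22682429] [ 0.31681857 -0.75904835 -0.95314043] 0.0 rack [-0.10029123 -0.0760178 ]
side 0.1 67 z 0.1137..0.1218 axis [ 0.0028 -0.0275]
side 0.125 46 z 0.1256..0.1497 axis [ 0.0025 -0.0237]
side 0.15 37 z 0.1501..0.1680 axis [ 0.0022 -0.0235]
side 0.17 31 z 0.1799..0.1858 axis [ 0.002  -0.0253]
side 0.186 69 z 0.1860..0.1929 axis [-0.001  -0.0235]
top 0.1 12 z 0.1160..0.1202 axis [ 0.0099 -0.032 ]
top 0.125 10 z 0.1275..0.1480 axis [ 0.0076 -0.0335]
top 0.15 6 z 0.1530..0.1682 axis [ 0.0053 -0.0337]
```

View pics/c14.png

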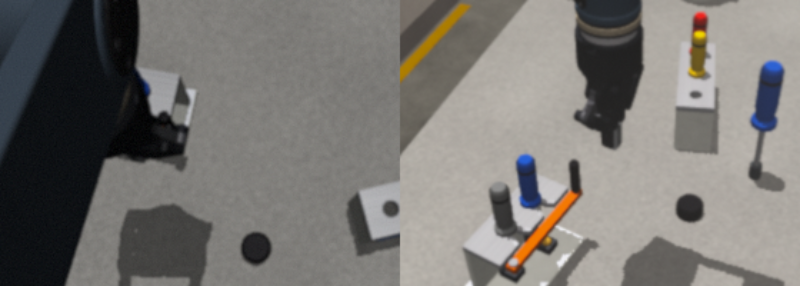

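The blue driver hangs upright, the bar is shut (0.007 rad, knob at (575,175)), the other drivers and the cap are in place, and the gripper is clear.

```bash
python3 -c "
from station import *
print(sign_off())"
```

```text
the job is handed in; nothing more can be done
None
```

The blue driver now hangs upright in the empty slot with its collar on the plate, the keeper bar is shut (about 0.007 rad by camera), the other drivers and the dust cap look undisturbed, and the job was handed in at about 20 s.

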